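# Set the slab roller's bearing clearance: bottom the wing screw, back it off half a turn

### The job

Set the running clearance of the roller bearing at the crank end of the slab roller: turn the wing screw on that end clockwise until it bottoms firmly, then back it off exactly half a turn and let go. Leave the screw on the other end as it is and do not disturb the things standing around.

Things in the scene. Friction and masses are not known exactly. Their poses are not given: they have to be found in the camera images.
- screw_wing (a point): Middle of the wing of the steel screw to be set (crank end), on the upright screw axis, 136 mm above the table. Wing: upright flat bar 46 mm long (point x), 10 thick (point y), 20 high (z up; 10 above and below the point). Clockwise from above screws it down. Steady drag about 0.05 N m; stays where left; stops dead at the bottom. Where the wing points at the bottom differs every time.
- screw_foot (a point): Where the screw enters its round brass bush (22 mm wide, 8 high): on the screw axis, 25 mm below the wing's middle; the stud between them is 8 mm thick. The bush stands on a white cheek (flat top 130 mm long in the frame's x, 22 wide, 33 mm below the wing's middle). The wing turns without rising visibly and starts about a fifth to just under half a turn above the bottom.
- guide_pin (a point): Top of one of two fixed upright steel guide pins, 10 mm thick and 28 high, that stand on the cheek 52 mm either side of the screw axis along the frame's x (this is the one at -x). Their tops are 5 mm below the middle of the wing: open fingers must pass between them and the wing.
- bearing (a joint): Clearance in m of the roller's bearing, set by the wing screw (fine adjuster): 0 when the screw is bottomed, 0.0002 (0.2 mm) for a full turn anticlockwise. The reading's noise is larger than that, so it is no help in setting the screw; the bottom must be felt.
- roller_frame: Slab roller fixed to the table. Plywood board 360 x 300 x 18 mm (origin: centre of its underside; x along the board, y along the roller, z up); white cheeks at y = -130 and +130, tops 103 mm high; steel roller 52 thick between them; crank outside the +y cheek (x -105 to 10, out to y 225, top 63 high). The screw to be set is at x 0, y +130.
- cup: Bystander: blue-glazed ceramic cup, 72 wide, 85 tall (mm); origin at the centre of its underside.
- glaze: Bystander: small white glaze jar with black cap, 56 wide, 80 tall (mm); origin at the centre of its underside.
- tub: Bystander: open grey plastic tub 140 x 100 x 55 (mm); origin at the centre of its underside.
- bisque: Bystander: terracotta tile 70 x 60 x 10, lying on the slab roller's board (mm); origin at the centre of its underside.
- pin: Bystander: wooden rolling pin 300 long, 44 thick, lying along y on the roller's board (mm); origin at the centre of its underside.
- bowl: Bystander: white bowl 120 wide, 50 tall (mm); origin at the centre of its underside.
- scraper: Bystander: wooden-handled spatula lying on the table, about 200 mm long.
- far_mark (a point): The tip of one lobe of the same kind of wing screw on the other end of the roller (no crank), 23 mm from that screw's axis (at x = 0, y = -130 mm of the frame), 136 mm above the table. That screw is already set; leave it alone.

How it is judged:
On the way:
1. the screw on the crank end is bottomed (within about 11 degrees) (value of joint bearing below 6e-06 m), for 0.2 s.
At the end, for the whole second after the job is handed in: After bottoming, the crank-end screw stands half a turn above its bottom, within 29 degrees either way (bearing at 0.084 to 0.116 mm), at rest and released; the other screw is unturned and the things around are where they were (value of joint bearing between 8.4e-05 and 0.000116 m and velocity of joint bearing between -5e-06 and 5e-06 m/s); the robot touches nothing.
It fails at once if the other screw is turned by more than about 20 degrees (distance of far_mark from where it was at the start of the episode above 0.008 m).
It fails at once if one of the things standing around is pushed aside by more than 30 mm (distance of any of cup, glaze, tub, bisque, pin, bowl, scraper from where it was at the start of the episode above 0.03 m).
It also fails if it takes over 72 s, if anything falls off the work surface, if the arm or the gripper's body presses on something with over 40 N, if the wrist force passes 120 N, or if a joint passes its speed limit or range.

### The arm

A 6-joint arm with a two-finger parallel gripper is mounted at the origin on the work surface. World frame = base frame: x ahead of the robot, y to its left, z up, the work surface at z = 0. Lengths are in m, angles in rad, forces in N, time in s.
With the tool pointing down it reaches from about 0.225 to 0.875 m from the base axis. Payload 3.4 kg.
Tool frame: the origin (TCP) lies between the finger pads; the fingertips stand 11 mm ahead of it and the grasp point (between the pads) lies 8 mm behind it (tips_ahead is the distance from the TCP to the fingertips, in m); z points along the fingers, x is the direction in which the jaws open and shut, and the axes are right-handed (so a half turn about z gives the same grasp; the last joint's range is limited). The gripper opens to 85 mm and grips with 20 to 120 N. Pads are 22 mm wide; open, the fingers measure 114 mm over their backs; the gripper's body (76 mm by 85 mm) begins 54 mm behind the grasp point. The pads swing forward as they close: fully open they stand 13 mm farther back than shut.
Start: joints at [1.192, 0.276, 1.505, -0, 1.361, -0.121], TCP at [0.147, 0.556, 0.242] pointing down, gripper open.
Joint ranges: [-2.89, 2.89], [-0.75, 2.08], [0.22, 2.7], [-1.18, 4.32], [0.11, 2.71], [-2.7, 2.7]. Speed limits (rad/s): [2.57, 2.57, 3.14, 3.14, 3.14, 3.14].

### API

Orientations are given as a unit quaternion [w, x, y, z].
In Python, from rig import get_state, get_image, sign_off, masks_of, tips_ahead gives the robot as it stands.
- The arm moves only by the tool play_rows, never from a script. Its argument "series" is a list of rows, each an object of numbers: "fingers": the closure, from -1 (fully open) to 1 (shut); "dx", "dy", "dz": the shift along the world's x, y, z in mm; "turn": the turn about the world's z in rad. A call has 1 to 20 rows; each row shifts and turns the pose as measured when the row begins; what a row does not reach is not made up. A row lasts 1/12 s, in which the tool goes at most 41.7 mm and 7.16 degrees, less where a joint would pass 70% of its speed; a pose out of reach is approached as far as the arm can. A call with a gripper value outside its range is refused whole. The fingers move at their own pace and stop on an object; "squeeze" is the grip in N (left out, the last holds). Time passes only in rows, so rows that do not move let the fingers close. It gives the time, the measured TCP pose, the force and the opening at its end, in the units of the state.
- get_state(): the state, without advancing time (a new reading comes with each control period).
- get_image(name): name is "scene" or "top" or "wrist"; returns a dict with "pixels" (420x560x3 uint8, red, green, blue), "vfov" (degrees; the focal length in pixels is half the picture's height over the tangent of half this angle, whatever the lens; pixels are square), "cx", "cy" (the principal point, pixels), "rvec" (rotation vector, rad) and "tvec" (3), from world to camera coordinates, as OpenCV has them; the wrist camera has in their place "hand_eye" (4x4, takes a point from camera to tool coordinates, whose origin is the TCP and whose axes are the tool frame's). Camera axes: x right, y down, z forward; pixel columns grow to the right and rows downward; lengths in m; the calibration is good to about 2 mm. A picture is of the moment at which its call begins: read the wrist's pose just before it. There is no depth.
- sign_off(): hands the job in, once; it reports no verdict.
Trained networks look in a picture, given as the dict that the camera call returned (one of the last four; its "shot" number tells which), for a name from the list of things; names that differ only in an ending like _2 or _b are one class to them, and where a whole thing is asked for, a point or a joint stands for the part that bears it (a point fixed in the world has none). Each returns a list of dicts, best first, with "p" (0 to 1); they miss things now and then, are a little off and sometimes report something else, mostly with a low value. They report only what shows in the picture. A call takes as long as a camera call.
- masks_of(picture, label): "region" (420x560 bool, what is visible of it) and "xy" ([column, row] in pixels, amid what is visible of it).
The state is a dict: "clock": time; "qpos": joint angles; "qd": joint speeds; "effort": joint torques, N m; "position": TCP position; "ee_rot": TCP orientation; "contact_force": force on the tool from outside, world axes, zero at the start; "moment": the same for the moment, N m; "width": finger opening in m.
Only numpy, scipy, OpenCV 4.12 (cv2) and the standard library are available. Lean on these libraries where they do the work, as an engineer would, in place of code of your own. Each camera call takes 0.05 s, during which the arm holds its last target. There are 200 camera calls.

## Working session

There is one attempt and no reset: what is moved stays moved. The work goes in short steps, Python scripts to look and compute and a tool call to move; the robot and the scene stay as the last step left them, time stands still between calls to the robot, and variables do not carry over. Pictures are saved under pics/ and viewed, about 8 in all and at most 12, crops included, and the job is handed in when it is done.

Besides the shell and the picture viewer there is one more tool, called as name(argument=value, ...) on one line, values as JSON. play_rows: Moves the arm, as the interface text tells. Its arguments: {"type":"object","properties":{"series":{"type":"array"},"squeeze":{"type":"number"}},"required":["series"]}

```bash
ls; mkdir -p pics; cat > h.py <<'E'
import numpy as np, cv2
from rig import *
from scipy.spatial.transform import Rotation as R
def K(p):
    f=p["pixels"].shape[0]/2/np.tan(np.radians(p["vfov"])/2); return np.array([[f,0,p["cx"]],[0,f,p["cy"]],[0,0,1]])
def cam(p,s=None):  # returns R_wc (cam->world), centre
    if "rvec" in p:
        M=cv2.Rodrigues(np.array(p["rvec"],float))[0]; return M.T,-M.T@np.array(p["tvec"]).ravel()
    q=s["ee_rot"]; Rt=R.from_quat([q[1],q[2],q[3],q[0]]).as_matrix(); H=np.array(p["hand_eye"])
    return Rt@H[:3,:3], Rt@H[:3,3]+np.array(s["position"])
def onz(p,xy,z,s=None):
    A,c=cam(p,s); d=A@np.linalg.inv(K(p))@np.array([xy[0],xy[1],1.]); return c+d*(z-c[2])/d[2]
def proj(p,X,s=None):
    A,c=cam(p,s); v=K(p)@(A.T@(np.array(X)-c)); return v[:2]/v[2]
def save(p,n,box=None,k=1):
    im=p["pixels"][:,:,::-1]
    if box: im=im[box[1]:box[3],box[0]:box[2]]
    cv2.imwrite("pics/"+n,cv2.resize(im,None,fx=k,fy=k,interpolation=cv2.INTER_CUBIC))
E
python3 - <<'E'
from h import *
s=get_state(); print({k:np.round(v,3).tolist() for k,v in s.items()}, tips_ahead)
P={n:get_image(n) for n in("scene","top")}
hs={"screw_wing":.136,"screw_foot":.111,"guide_pin":.131,"roller_frame":.05,"far_mark":.136}
for n,p in P.items():
    save(p,n+"0.png"); print(n,cam(p)[1].round(3))
    for l,z in hs.items():
        for m in masks_of(p,l)[:3]: print(l,round(m["p"],2),np.round(m["xy"],1),m["region"].sum(),onz(p,m["xy"],z).round(4))
cv2.imwrite("pics/both.png",cv2.resize(np.hstack([P[n]["pixels"][:,:,::-1] for n in P]),(800,300)))
E
```

```text
pics
{'clock': 0.0, 'qpos': [1.192, 0.277, 1.506, -0.0, 1.361, -0.121], 'qd': [0.0, 0.002, -0.0, 0.0, -0.001, -0.001], 'effort': [-0.0, -41.678, -24.58, -0.0, 0.011, 0.0], 'position': [0.146, 0.556, 0.241], 'ee_rot': [0.0, 0.792, 0.61, -0.001], 'contact_force': [-0.183, -0.066, 0.691], 'moment': [-0.001, -0.028, 0.003], 'width': 0.086} 0.011
scene [1.241 0.052 1.011]
screw_foot 0.8 [241.6 245.9] 9953 [ 0.6274 -0.1121  0.111 ]
screw_foot 0.26 [184.9 226.8] 52 [ 0.5884 -0.2741  0.111 ]
guide_pin 0.59 [230.2 220.5] 356 [ 0.5645 -0.154   0.131 ]
guide_pin 0.56 [240.5 247.7] 9568 [ 0.6469 -0.1102  0.131 ]
roller_frame 0.9 [240.  248.5] 9709 [ 0.595  -0.1259  0.05  ]
far_mark 0.64 [184.1 227.4] 48 [ 0.6088 -0.2665  0.136 ]
far_mark 0.59 [224.6 218.6] 370 [ 0.5643 -0.1688  0.136 ]
top [ 0.345 -0.024  1.301]
screw_wing 0.64 [273.6 216.7] 56 [ 0.5262 -0.0167  0.136 ]
screw_wing 0.26 [242.7 206.9] 484 [0.5529 0.0686 0.136 ]
screw_foot 0.59 [317.1 219.8] 10565 [ 0.5223 -0.1383  0.111 ]
guide_pin 0.62 [315.8 216.7] 10591 [ 0.5279 -0.1329  0.131 ]
roller_frame 0.62 [314.7 217.2] 10376 [ 0.539  -0.1372  0.05  ]
far_mark 0.66 [362.6 188.5] 74 [ 0.6073 -0.2628  0.136 ]
```

```bash
python3 - <<'E'
from h import *
import cv2
a=cv2.imread("pics/top0.png")[110:320,190:450]; b=cv2.imread("pics/scene0.png")[150:360,130:390]
cv2.imwrite("pics/v1.png",np.hstack([cv2.resize(a,(400,323)),cv2.resize(b,(400,323))]))
cv2.imwrite("pics/v1b.png",cv2.resize(a,(780,630))[:600])
E
```

```text
(no output)
```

View pics/v1b.png

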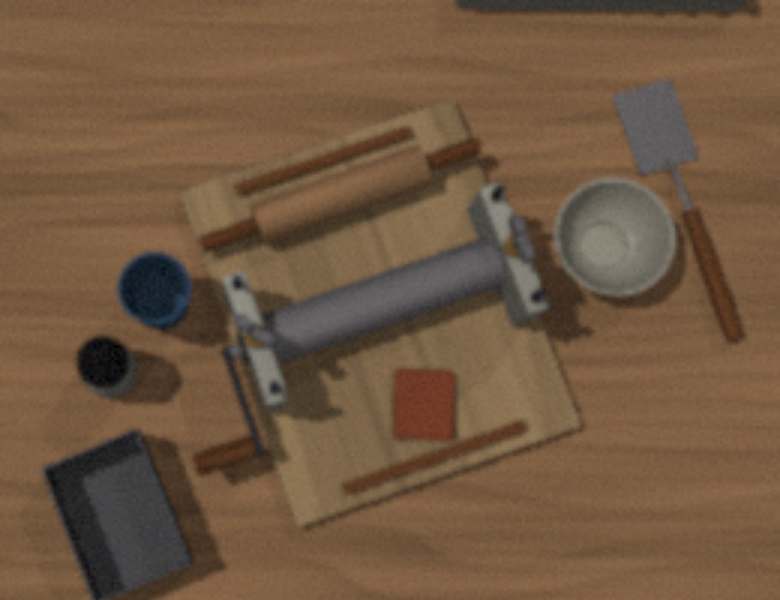

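View pics/scene0.png

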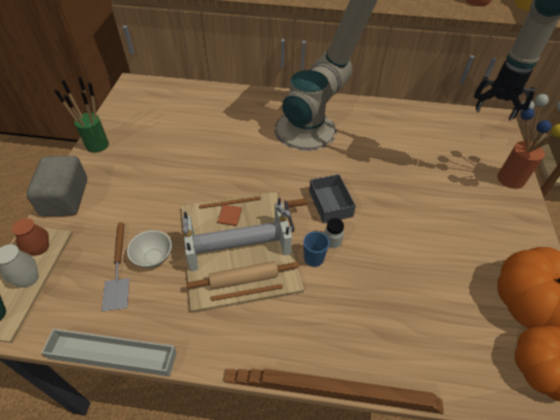

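The top view shows the crank-end screw at about crop (257,332), with its pins at (238,283) and (277,388). The far screw is at (517,245). The frame is yawed about +20°, and its x points up and left in the image.

```bash
python3 - <<'E'
from h import *
p=get_image("top")
f=lambda x,y:(190+x/3,110+y/3)
a,b,c,d=[onz(p,f(*q),.131) for q in((238,283),(277,388),(496,193),(538,297))]
print(a,b,c,d,"mid",(a+b)/2,(c+d)/2,np.linalg.norm(a-b),np.linalg.norm(c-d))
v=(a+b)/2-(c+d)/2; print(np.linalg.norm(v),np.degrees(np.arctan2(-v[0],v[1])))
print(get_image("wrist")["hand_eye"])
E
```

```text
[ 0.56155004 -0.00455038  0.131     ] [ 0.46468639 -0.04102     0.131     ] [ 0.64882936 -0.24451443  0.131     ] [ 0.55056914 -0.28085155  0.131     ] mid [ 0.51311822 -0.02278519  0.131     ] [ 0.59969925 -0.26268299  0.131     ] 0.103501692163489 0.10476381541028111
0.2550435879092862 19.844917915406963
[[ 9.99998539e-01 -1.70472111e-03  1.29152069e-04  5.40584118e-04]
 [ 1.58283843e-03  9.51750357e-01  3.06869276e-01 -7.74628001e-02]
 [-6.46047059e-04 -3.06868623e-01  9.51751664e-01 -1.31482540e-01]
 [ 0.00000000e+00  0.00000000e+00  0.00000000e+00  1.00000000e+00]]
```

play_rows(series=[{"dx":20,"dy":-32},{"dx":20,"dy":-32},{"dx":20,"dy":-32},{"dx":20,"dy":-32},{"dx":20,"dy":-32},{"dx":20,"dy":-32},{"dx":20,"dy":-32},{"dx":20,"dy":-32},{"dx":20,"dy":-32},{"dx":20,"dy":-32},{"dx":20,"dy":-32},{"dx":20,"dy":-32},{"dx":20,"dy":-32},{"dx":20,"dy":-32},{"dx":20,"dy":-32},{"dx":20,"dy":-32},{"dx":20,"dy":-32},{"dx":20,"dy":-32}], squeeze=60)

```text
invalid input at $.series[0]: expected keys fingers, dx, dy, dz, turn
```

play_rows(series=[{"fingers":-1,"dx":20,"dy":-32,"dz":0,"turn":0},{"fingers":-1,"dx":20,"dy":-32,"dz":0,"turn":0},{"fingers":-1,"dx":20,"dy":-32,"dz":0,"turn":0},{"fingers":-1,"dx":20,"dy":-32,"dz":0,"turn":0},{"fingers":-1,"dx":20,"dy":-32,"dz":0,"turn":0},{"fingers":-1,"dx":20,"dy":-32,"dz":0,"turn":0},{"fingers":-1,"dx":20,"dy":-32,"dz":0,"turn":0},{"fingers":-1,"dx":20,"dy":-32,"dz":0,"turn":0},{"fingers":-1,"dx":20,"dy":-32,"dz":0,"turn":0},{"fingers":-1,"dx":20,"dy":-32,"dz":0,"turn":0},{"fingers":-1,"dx":20,"dy":-32,"dz":0,"turn":0},{"fingers":-1,"dx":20,"dy":-32,"dz":0,"turn":0},{"fingers":-1,"dx":20,"dy":-32,"dz":0,"turn":0},{"fingers":-1,"dx":20,"dy":-32,"dz":0,"turn":0},{"fingers":-1,"dx":20,"dy":-32,"dz":0,"turn":0},{"fingers":-1,"dx":20,"dy":-32,"dz":0,"turn":0}], squeeze=60)

```text
clock: 2.03
position: [0.4722, 0.0266, 0.2451]
ee_rot: [-0.001, 0.788, 0.616, 0.007]
contact_force: [0.9, 1.3, -0.7]
width: 0.0855
```

play_rows(series=[{"fingers":0.1,"dx":21,"dy":-25,"dz":0,"turn":0},{"fingers":0.1,"dx":20,"dy":-23,"dz":0,"turn":0},{"fingers":0.1,"dx":0,"dy":0,"dz":0,"turn":0},{"fingers":0.1,"dx":0,"dy":0,"dz":0,"turn":0},{"fingers":0.1,"dx":0,"dy":0,"dz":0,"turn":0}])

```text
clock: 2.45
position: [0.5194, -0.0328, 0.2449]
ee_rot: [0.002, 0.791, 0.612, 0.007]
contact_force: [-0.9, 1.3, -0.2]
width: 0.0383
```

```bash
python3 - <<'E'
from h import *
s=get_state(); p=get_image("wrist"); save(p,"w1.png"); np.savez("w1.npz",pos=s["position"],q=s["ee_rot"])
print(s["position"],s["ee_rot"],np.round(s["qpos"],3),s["width"])
for l,z in {"screw_wing":.136,"screw_foot":.111,"guide_pin":.131}.items():
    for m in masks_of(p,l)[:3]:
        print(l,round(m["p"],2),np.round(m["xy"],1),m["region"].sum(),onz(p,m["xy"],z,s).round(4))
        if l=="screw_wing" and m["region"].sum()>50:
            ys,xs=np.nonzero(m["region"]); X=np.array([onz(p,q,.146,s)[:2] for q in zip(xs,ys)])
            r=cv2.minAreaRect(X.astype(np.float32)*1000); w,V=np.linalg.eigh(np.cov(X.T)); print(r,"axis deg",np.degrees(np.arctan2(V[1,1],V[0,1])))
for X in([.5135,-.023,.136],[.5135,-.023,.111],[.4647,-.041,.131],[.5616,-.0046,.131]): print(proj(p,X,s).round())
E
```

```text
[ 0.51939902 -0.03284282  0.24492172] [0.0018698  0.79102275 0.61173996 0.00732993] [-0.203  0.185  1.622  0.009  1.322 -1.522] 0.038333291665857507
screw_wing 0.69 [290.6 190.4] 937 [ 0.5132 -0.0169  0.136 ]
((513.5916748046875, -18.274431228637695), (44.502044677734375, 16.566179275512695), 55.868019104003906) axis deg 53.65770555052058
guide_pin 0.97 [184.  192.6] 60393 [ 0.4939 -0.1027  0.131 ]
[283. 193.]
[282. 185.]
[246. 139.]
[317. 237.]
```

View pics/w1.png

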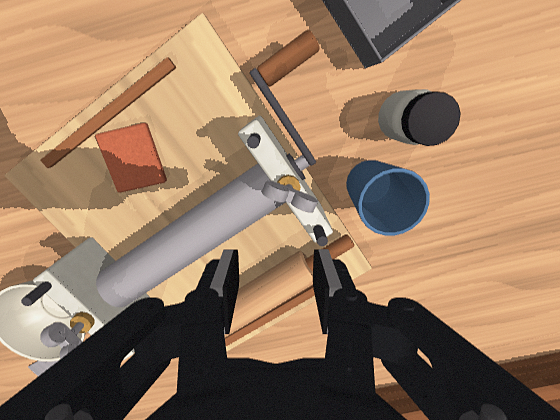

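```bash
python3 - <<'E'
import cv2
im=cv2.imread("pics/w1.png")[115:255,225:345]
cv2.imwrite("pics/w1c.png",cv2.resize(im,None,fx=4,fy=4,interpolation=cv2.INTER_CUBIC))
E
```

```text
(no output)
```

View pics/w1c.png

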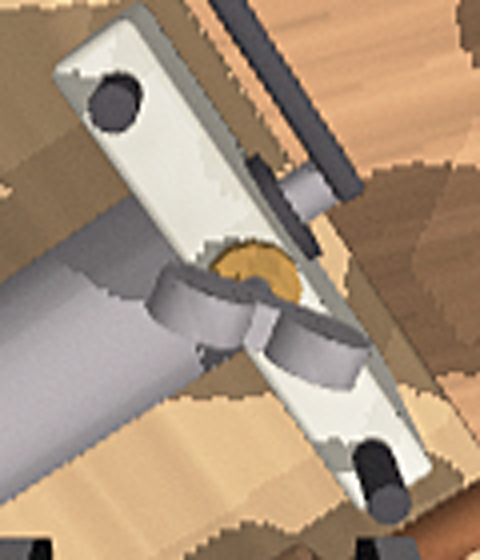

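```bash
cat > m.py <<'E'
from h import *
p=get_image("wrist"); d=np.load("w1.npz"); s={"position":d["pos"],"ee_rot":d["q"]}
f=lambda x,y:(225+x/4,115+y/4)
a,b=onz(p,f(115,104),.131,s),onz(p,f(389,500),.131,s); print(a,b,(a+b)/2,np.linalg.norm(a-b))
c,e=onz(p,f(153,292),.146,s),onz(p,f(363,370),.146,s); v=e-c; print(c,e,(c+e)/2,np.linalg.norm(v),np.degrees(np.arctan2(v[1],v[0])))
x=R.from_quat(np.roll(d["q"],-1)).as_matrix()[:,0]; print("tool x",x, np.degrees(np.arctan2(x[1],x[0])))
E
python3 m.py
```

```text
[ 0.46807202 -0.03539724  0.131     ] [ 0.56554855 -0.00095481  0.131     ] [ 0.51681029 -0.01817603  0.131     ] 0.10338256212107573
[ 0.50291927 -0.03682116  0.146     ] [ 0.5289853 -0.0008884  0.146    ] [ 0.51595229 -0.01885478  0.146     ] 0.044391447084173 54.042442992374696
tool x [0.25144098 0.96782787 0.00930862] 75.43655648975795
```

play_rows(series=[{"fingers":0.1,"dx":0,"dy":2,"dz":0,"turn":0.12},{"fingers":0.1,"dx":0,"dy":2,"dz":0,"turn":0.12},{"fingers":0.1,"dx":0,"dy":2,"dz":0,"turn":0.12},{"fingers":0.1,"dx":0,"dy":2,"dz":0,"turn":0.12},{"fingers":0.1,"dx":0,"dy":2,"dz":0,"turn":0.12},{"fingers":0.1,"dx":-1,"dy":1,"dz":0,"turn":0.12},{"fingers":0.1,"dx":-1,"dy":1,"dz":0,"turn":0.12},{"fingers":0.1,"dx":0,"dy":0,"dz":0,"turn":0.12},{"fingers":0.1,"dx":0,"dy":0,"dz":0,"turn":0.12},{"fingers":0.1,"dx":0,"dy":0,"dz":0,"turn":0},{"fingers":0.1,"dx":0,"dy":0,"dz":0,"turn":0}])

```text
clock: 3.62
position: [0.5112, -0.0091, 0.2482]
ee_rot: [-0.002, 0.341, 0.94, 0.009]
contact_force: [-0.4, 0.8, -1.1]
width: 0.0383
```

```bash
cat > st.py <<'E'
from h import *
s=get_state(); q=s["ee_rot"]; M=R.from_quat(np.roll(q,-1)).as_matrix()
print("t",round(s["clock"],2),"pos",np.round(s["position"],4),"yaw",round(np.degrees(np.arctan2(M[1,0],M[0,0])),1),"z",M[:,2].round(3),"q6 deg",round(np.degrees(s["qpos"][5]),1),"F",np.round(s["contact_force"],1),"M",np.round(s["moment"],3),"w",round(s["width"],4))
E
python3 st.py
```

```text
t 3.62 pos [ 0.5112 -0.0091  0.2482] yaw 140.2 z [ 0.003  0.017 -1.   ] q6 deg -149.9 F [-0.4  0.8 -1.1] M [-0.008  0.042 -0.012] w 0.0383
```

play_rows(series=[{"fingers":0.1,"dx":3,"dy":-5,"dz":-20,"turn":0},{"fingers":0.1,"dx":2,"dy":-4,"dz":-20,"turn":0},{"fingers":0.1,"dx":0,"dy":0,"dz":-15,"turn":0},{"fingers":0.1,"dx":0,"dy":0,"dz":0,"turn":0},{"fingers":0.1,"dx":0,"dy":0,"dz":0,"turn":0}])

```text
clock: 4.03
position: [0.5164, -0.0163, 0.1939]
ee_rot: [0.001, 0.345, 0.939, 0.009]
contact_force: [-0.5, 0.6, -0.3]
width: 0.0384
```

```bash
python3 st.py; python3 - <<'E'
from h import *
s=get_state(); p=get_image("wrist"); save(p,"w2.png",(100,80,460,350),2.2)
for X in([.5165,-.0185,.146],[.5165+.023*.588,-.0185+.023*.809,.146],[.5165-.023*.588,-.0185-.023*.809,.146]): print(((proj(p,X,s)-[100,80])*2.2).round())
for m in masks_of(p,"screw_wing")[:2]: print(m["p"],m["xy"],m["region"].sum(),onz(p,m["xy"],.14,s))
E
```

```text
t 4.03 pos [ 0.5164 -0.0163  0.1939] yaw 139.6 z [ 0.009  0.017 -1.   ] q6 deg -150.2 F [-0.5  0.6 -0.3] M [ 0.001 -0.049 -0.009] w 0.0384
[383. 330.]
[389. 400.]
[377. 253.]
0.71 [271.4, 222.1] 1070 [ 0.51610623 -0.02180285  0.14      ]
```

View pics/w2.png

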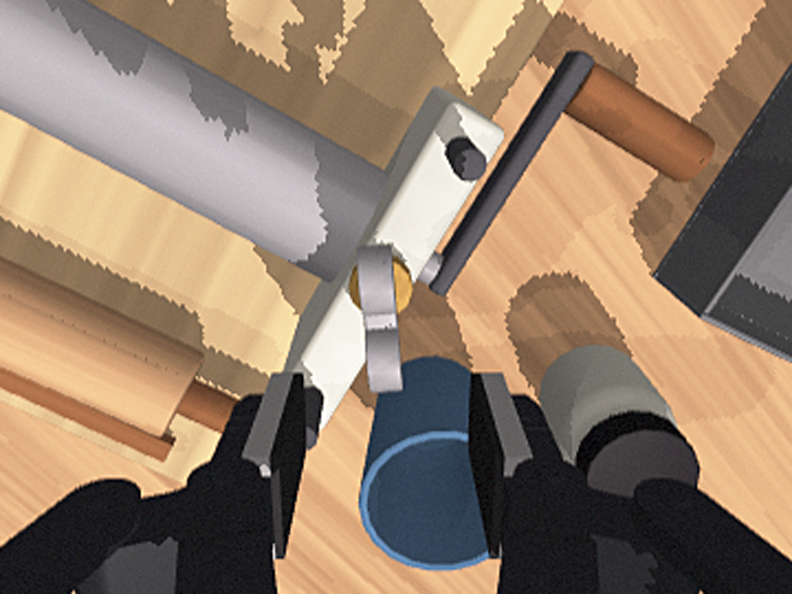

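play_rows(series=[{"fingers":0.1,"dx":-1,"dy":-3,"dz":-25,"turn":0},{"fingers":0.1,"dx":0,"dy":-1,"dz":-20,"turn":0},{"fingers":0.1,"dx":0,"dy":0,"dz":-12,"turn":0},{"fingers":0.1,"dx":0,"dy":0,"dz":0,"turn":0},{"fingers":0.1,"dx":0,"dy":0,"dz":0,"turn":0},{"fingers":0.1,"dx":0,"dy":0,"dz":0,"turn":0}])

```text
clock: 4.63
position: [0.521, -0.0207, 0.1435]
ee_rot: [0.009, 0.346, 0.938, 0.011]
contact_force: [-0.1, -0.3, -0.1]
width: 0.0383
```

```bash
python3 st.py
```

```text
t 4.63 pos [ 0.521  -0.0207  0.1435] yaw 139.5 z [ 0.025  0.014 -1.   ] q6 deg -150.7 F [-0.1 -0.3 -0.1] M [-0.036  0.046  0.029] w 0.0383
```

play_rows(series=[{"fingers":0.1,"dx":-5,"dy":0,"dz":-6,"turn":0.02},{"fingers":0.1,"dx":0,"dy":0,"dz":-5,"turn":0.02},{"fingers":0.1,"dx":0,"dy":0,"dz":0,"turn":0}])

```text
clock: 4.88
position: [0.5178, -0.0209, 0.135]
ee_rot: [0.012, 0.325, 0.946, 0.012]
contact_force: [0.3, 0.2, 0.1]
width: 0.0385
```

```bash
python3 st.py;python3 st.py
```

```text
t 4.88 pos [ 0.5178 -0.0209  0.135 ] yaw 142.1 z [ 0.031  0.014 -0.999] q6 deg -153.5 F [0.3 0.2 0.1] M [-0.03   0.063 -0.009] w 0.0385
t 4.88 pos [ 0.5178 -0.0209  0.135 ] yaw 142.1 z [ 0.031  0.014 -0.999] q6 deg -153.5 F [0.3 0.2 0.1] M [-0.03   0.063 -0.009] w 0.0385
```

play_rows(series=[{"fingers":0.1,"dx":-2,"dy":0,"dz":-3,"turn":-0.05},{"fingers":1,"dx":0,"dy":0,"dz":0,"turn":0},{"fingers":1,"dx":0,"dy":0,"dz":0,"turn":0},{"fingers":1,"dx":0,"dy":0,"dz":0,"turn":0},{"fingers":1,"dx":0,"dy":0,"dz":0,"turn":0},{"fingers":1,"dx":0,"dy":0,"dz":0,"turn":0}], squeeze=60)

```text
clock: 5.38
position: [0.5154, -0.0202, 0.1328]
ee_rot: [0.013, 0.348, 0.937, 0.012]
contact_force: [0.4, 0.7, -1.6]
width: 0.0087
```

```bash
python3 st.py
```

```text
t 5.38 pos [ 0.5154 -0.0202  0.1328] yaw 139.3 z [ 0.032  0.013 -0.999] q6 deg -150.7 F [ 0.4  0.7 -1.6] M [ 0.056  0.19  -0.034] w 0.0087
```

play_rows(series=[{"fingers":1,"dx":0,"dy":0,"dz":0,"turn":-0.1},{"fingers":1,"dx":0,"dy":0,"dz":0,"turn":-0.1},{"fingers":1,"dx":0,"dy":0,"dz":0,"turn":-0.1},{"fingers":1,"dx":0,"dy":0,"dz":0,"turn":-0.1},{"fingers":1,"dx":0,"dy":0,"dz":0,"turn":-0.1}])

```text
clock: 5.8
position: [0.5151, -0.0197, 0.1329]
ee_rot: [0.014, 0.577, 0.817, 0.009]
contact_force: [-0.2, 1.2, -0.2]
width: 0.0088
```

```bash
python3 st.py
```

```text
t 5.8 pos [ 0.5151 -0.0197  0.1329] yaw 109.5 z [ 0.033 -0.002 -0.999] q6 deg -119.7 F [-0.2  1.2 -0.2] M [0.209 0.174 0.074] w 0.0088
```

play_rows(series=[{"fingers":1,"dx":0,"dy":0,"dz":0,"turn":-0.1},{"fingers":1,"dx":0,"dy":0,"dz":0,"turn":-0.1},{"fingers":1,"dx":0,"dy":0,"dz":0,"turn":-0.1},{"fingers":1,"dx":0,"dy":0,"dz":0,"turn":-0.1},{"fingers":1,"dx":0,"dy":0,"dz":0,"turn":-0.1}])

```text
clock: 6.22
position: [0.515, -0.019, 0.1328]
ee_rot: [0.015, 0.769, 0.64, 0.005]
contact_force: [-1.8, 0.3, -0.6]
width: 0.0088
```

```bash
python3 st.py
```

```text
t 6.22 pos [ 0.515  -0.019   0.1328] yaw 79.5 z [ 0.027 -0.017 -0.999] q6 deg -88.5 F [-1.8  0.3 -0.6] M [0.293 0.101 0.001] w 0.0088
```

play_rows(series=[{"fingers":1,"dx":0,"dy":0,"dz":0,"turn":-0.1},{"fingers":1,"dx":0,"dy":0,"dz":0,"turn":-0.1}])

```text
clock: 6.38
position: [0.515, -0.0187, 0.1328]
ee_rot: [0.015, 0.831, 0.556, 0.004]
contact_force: [-0.8, 1.0, 0.4]
width: 0.0088
```

```bash
python3 st.py
```

```text
t 6.38 pos [ 0.515  -0.0187  0.1328] yaw 67.5 z [ 0.023 -0.022 -0.999] q6 deg -76.1 F [-0.8  1.   0.4] M [0.258 0.14  0.06 ] w 0.0088
```

play_rows(series=[{"fingers":1,"dx":0,"dy":0,"dz":0,"turn":-0.1},{"fingers":1,"dx":0,"dy":0,"dz":0,"turn":-0.1},{"fingers":1,"dx":0,"dy":0,"dz":0,"turn":-0.1}])

```text
clock: 6.63
position: [0.5153, -0.0184, 0.1328]
ee_rot: [0.016, 0.908, 0.419, 0.001]
contact_force: [-0.2, 1.0, -0.0]
width: 0.0088
```

```bash
python3 st.py
```

```text
t 6.63 pos [ 0.5153 -0.0184  0.1328] yaw 49.6 z [ 0.015 -0.027 -1.   ] q6 deg -57.6 F [-0.2  1.  -0. ] M [0.23  0.065 0.08 ] w 0.0088
```

play_rows(series=[{"fingers":1,"dx":0,"dy":0,"dz":0,"turn":-0.1},{"fingers":1,"dx":0,"dy":0,"dz":0,"turn":-0.1}])

```text
clock: 6.8
position: [0.5155, -0.0182, 0.1329]
ee_rot: [0.016, 0.947, 0.322, -0.0]
contact_force: [-0.1, 0.7, -0.1]
width: 0.0088
```

```bash
python3 st.py
```

```text
t 6.8 pos [ 0.5155 -0.0182  0.1329] yaw 37.6 z [ 0.01 -0.03 -1.  ] q6 deg -45.3 F [-0.1  0.7 -0.1] M [0.185 0.011 0.105] w 0.0088
```

play_rows(series=[{"fingers":1,"dx":0,"dy":0,"dz":0,"turn":-0.1},{"fingers":1,"dx":0,"dy":0,"dz":0,"turn":-0.1}])

```text
clock: 6.97
position: [0.5157, -0.018, 0.1329]
ee_rot: [0.015, 0.975, 0.221, -0.002]
contact_force: [-0.6, 0.8, -0.4]
width: 0.0088
```

```bash
python3 st.py
```

```text
t 6.97 pos [ 0.5157 -0.018   0.1329] yaw 25.6 z [ 0.004 -0.031 -1.   ] q6 deg -33.2 F [-0.6  0.8 -0.4] M [0.141 0.025 0.064] w 0.0088
```

play_rows(series=[{"fingers":1,"dx":0,"dy":0,"dz":0,"turn":-0.1},{"fingers":1,"dx":0,"dy":0,"dz":0,"turn":-0.1}])

```text
clock: 7.13
position: [0.5159, -0.0179, 0.1329]
ee_rot: [0.015, 0.993, 0.119, -0.003]
contact_force: [0.1, 0.9, 0.8]
width: 0.0087
```

```bash
python3 st.py
```

```text
t 7.13 pos [ 0.5159 -0.0179  0.1329] yaw 13.7 z [-0.003 -0.031 -1.   ] q6 deg -21.2 F [0.1 0.9 0.8] M [0.294 0.114 1.175] w 0.0087
```

play_rows(series=[{"fingers":1,"dx":0,"dy":0,"dz":0,"turn":-0.1},{"fingers":1,"dx":0,"dy":0,"dz":0,"turn":-0.1}])

```text
clock: 7.3
position: [0.516, -0.0179, 0.1332]
ee_rot: [0.016, 1.0, 0.023, -0.005]
contact_force: [-0.2, 3.2, 0.4]
width: 0.0092
```

```bash
python3 st.py
```

```text
t 7.3 pos [ 0.516  -0.0179  0.1332] yaw 2.6 z [-0.009 -0.032 -0.999] q6 deg -10.0 F [-0.2  3.2  0.4] M [0.714 0.051 3.739] w 0.0092
```

play_rows(series=[{"fingers":1,"dx":0,"dy":0,"dz":0,"turn":0},{"fingers":1,"dx":0,"dy":0,"dz":0,"turn":0},{"fingers":1,"dx":0,"dy":0,"dz":0,"turn":0}])

```text
clock: 7.55
position: [0.516, -0.0178, 0.1331]
ee_rot: [0.018, 0.999, 0.036, -0.005]
contact_force: [-0.8, 1.1, 0.1]
width: 0.0088
```

```bash
python3 st.py
```

```text
t 7.55 pos [ 0.516  -0.0178  0.1331] yaw 4.1 z [-0.01  -0.037 -0.999] q6 deg -11.2 F [-0.8  1.1  0.1] M [0.47  0.075 3.156] w 0.0088
```

play_rows(series=[{"fingers":1,"dx":0,"dy":0,"dz":0,"turn":0.07}])

```text
clock: 7.63
position: [0.516, -0.0178, 0.133]
ee_rot: [0.019, 0.997, 0.074, -0.005]
contact_force: [0.1, 0.5, -1.7]
width: 0.0092
```

```bash
python3 st.py
```

```text
t 7.63 pos [ 0.516  -0.0178  0.133 ] yaw 8.5 z [-0.007 -0.039 -0.999] q6 deg -15.4 F [ 0.1  0.5 -1.7] M [0.325 0.101 2.127] w 0.0092
```

play_rows(series=[{"fingers":1,"dx":0,"dy":0,"dz":0,"turn":0.07}])

```text
clock: 7.72
position: [0.5159, -0.0178, 0.1329]
ee_rot: [0.019, 0.994, 0.111, -0.004]
contact_force: [-1.1, 0.6, -0.5]
width: 0.009
```

```bash
python3 st.py
```

```text
t 7.72 pos [ 0.5159 -0.0178  0.1329] yaw 12.7 z [-0.004 -0.039 -0.999] q6 deg -19.6 F [-1.1  0.6 -0.5] M [0.281 0.082 1.219] w 0.009
```

play_rows(series=[{"fingers":1,"dx":0,"dy":0,"dz":0,"turn":0.1},{"fingers":1,"dx":0,"dy":0,"dz":0,"turn":0.12},{"fingers":1,"dx":0,"dy":0,"dz":0,"turn":0.12},{"fingers":1,"dx":0,"dy":0,"dz":0,"turn":0.12},{"fingers":1,"dx":0,"dy":0,"dz":0,"turn":0.12},{"fingers":1,"dx":0,"dy":0,"dz":0,"turn":0.12},{"fingers":1,"dx":0,"dy":0,"dz":0,"turn":0.12},{"fingers":1,"dx":0,"dy":0,"dz":0,"turn":0.12},{"fingers":1,"dx":0,"dy":0,"dz":0,"turn":0.12},{"fingers":1,"dx":0,"dy":0,"dz":0,"turn":0.12},{"fingers":1,"dx":0,"dy":0,"dz":0,"turn":0.12},{"fingers":1,"dx":0,"dy":0,"dz":0,"turn":0.12},{"fingers":1,"dx":0,"dy":0,"dz":0,"turn":0},{"fingers":1,"dx":0,"dy":0,"dz":0,"turn":0}])

```text
clock: 8.88
position: [0.5149, -0.0196, 0.1328]
ee_rot: [0.01, 0.686, 0.727, 0.012]
contact_force: [-0.7, 2.0, 0.0]
width: 0.0089
```

```bash
python3 st.py
```

```text
t 8.88 pos [ 0.5149 -0.0196  0.1328] yaw 93.4 z [ 0.032  0.004 -0.999] q6 deg -104.0 F [-0.7  2.   0. ] M [0.066 0.142 0.052] w 0.0089
```

play_rows(series=[{"fingers":1,"dx":0,"dy":0,"dz":0,"turn":0.12},{"fingers":1,"dx":0,"dy":0,"dz":0,"turn":0.12},{"fingers":1,"dx":0,"dy":0,"dz":0,"turn":0.12},{"fingers":1,"dx":0,"dy":0,"dz":0,"turn":0.12},{"fingers":1,"dx":0,"dy":0,"dz":0,"turn":0.12},{"fingers":1,"dx":0,"dy":0,"dz":0,"turn":0},{"fingers":1,"dx":0,"dy":0,"dz":0,"turn":0}])

```text
clock: 9.47
position: [0.5153, -0.0203, 0.1329]
ee_rot: [0.005, 0.446, 0.895, 0.016]
contact_force: [-0.6, 1.1, 0.0]
width: 0.0087
```

```bash
python3 st.py
```

```text
t 9.47 pos [ 0.5153 -0.0203  0.1329] yaw 127.0 z [ 0.024  0.024 -0.999] q6 deg -139.0 F [-0.6  1.1  0. ] M [-0.02   0.123  0.063] w 0.0087
```

play_rows(series=[{"fingers":0.1,"dx":0,"dy":0,"dz":0,"turn":0},{"fingers":0.1,"dx":0,"dy":0,"dz":0,"turn":0},{"fingers":0.1,"dx":0,"dy":0,"dz":0,"turn":0},{"fingers":0.1,"dx":0,"dy":0,"dz":0,"turn":0},{"fingers":0.1,"dx":0,"dy":0,"dz":25,"turn":0},{"fingers":0.1,"dx":0,"dy":0,"dz":25,"turn":0},{"fingers":0.1,"dx":0,"dy":0,"dz":15,"turn":0},{"fingers":0.1,"dx":0,"dy":0,"dz":0,"turn":-0.12},{"fingers":0.1,"dx":0,"dy":0,"dz":0,"turn":-0.12},{"fingers":0.1,"dx":0,"dy":0,"dz":0,"turn":-0.12},{"fingers":0.1,"dx":0,"dy":0,"dz":0,"turn":-0.12},{"fingers":0.1,"dx":0,"dy":0,"dz":0,"turn":-0.12},{"fingers":0.1,"dx":0,"dy":0,"dz":0,"turn":-0.12},{"fingers":0.1,"dx":0,"dy":0,"dz":0,"turn":-0.12},{"fingers":0.1,"dx":0,"dy":0,"dz":0,"turn":-0.12},{"fingers":0.1,"dx":0,"dy":0,"dz":0,"turn":-0.12},{"fingers":0.1,"dx":0,"dy":0,"dz":0,"turn":-0.12}])

```text
clock: 10.88
position: [0.5186, -0.0224, 0.2038]
ee_rot: [0.019, 0.889, 0.457, 0.011]
contact_force: [0.2, 0.4, -0.2]
width: 0.0388
```

```bash
python3 st.py
```

```text
t 10.88 pos [ 0.5186 -0.0224  0.2038] yaw 54.4 z [ 0.037 -0.024 -0.999] q6 deg -63.5 F [ 0.2  0.4 -0.2] M [ 0.008  0.026 -0.028] w 0.0388
```

Another −107° (to about −53°).

play_rows(series=[{"fingers":0.1,"dx":0,"dy":0,"dz":0,"turn":-0.12},{"fingers":0.1,"dx":0,"dy":0,"dz":0,"turn":-0.12},{"fingers":0.1,"dx":0,"dy":0,"dz":0,"turn":-0.12},{"fingers":0.1,"dx":0,"dy":0,"dz":0,"turn":-0.12},{"fingers":0.1,"dx":0,"dy":0,"dz":0,"turn":-0.12},{"fingers":0.1,"dx":0,"dy":0,"dz":0,"turn":-0.12},{"fingers":0.1,"dx":0,"dy":0,"dz":0,"turn":-0.12},{"fingers":0.1,"dx":0,"dy":0,"dz":0,"turn":-0.12},{"fingers":0.1,"dx":0,"dy":0,"dz":0,"turn":-0.12},{"fingers":0.1,"dx":0,"dy":0,"dz":0,"turn":-0.12},{"fingers":0.1,"dx":0,"dy":0,"dz":0,"turn":-0.12},{"fingers":0.1,"dx":0,"dy":0,"dz":0,"turn":-0.12},{"fingers":0.1,"dx":0,"dy":0,"dz":0,"turn":-0.12},{"fingers":0.1,"dx":0,"dy":0,"dz":0,"turn":-0.12},{"fingers":0.1,"dx":0,"dy":0,"dz":0,"turn":0},{"fingers":0.1,"dx":0,"dy":0,"dz":0,"turn":0}])

```text
clock: 12.22
position: [0.5214, -0.0228, 0.2054]
ee_rot: [0.023, 0.92, -0.39, -0.004]
contact_force: [-1.3, -0.4, 1.2]
width: 0.0385
```

```bash
python3 st.py; python3 - <<'E'
from h import *
s=get_state(); p=get_image("wrist"); save(p,"w3.png",(100,80,460,350),2.2)
a=np.radians(37); c=np.array([.5153,-.0203,.146]); v=.023*np.array([np.cos(a),np.sin(a),0])
for X in(c,c+v,c-v): print(((proj(p,X,s)-[100,80])*2.2).round())
E
```

```text
t 12.22 pos [ 0.5214 -0.0228  0.2054] yaw -45.9 z [-0.026 -0.04  -0.999] q6 deg 38.3 F [-1.3 -0.4  1.2] M [ 0.02  -0.012  0.019] w 0.0385
[363. 329.]
[371. 258.]
[355. 394.]
```

View pics/w3.png

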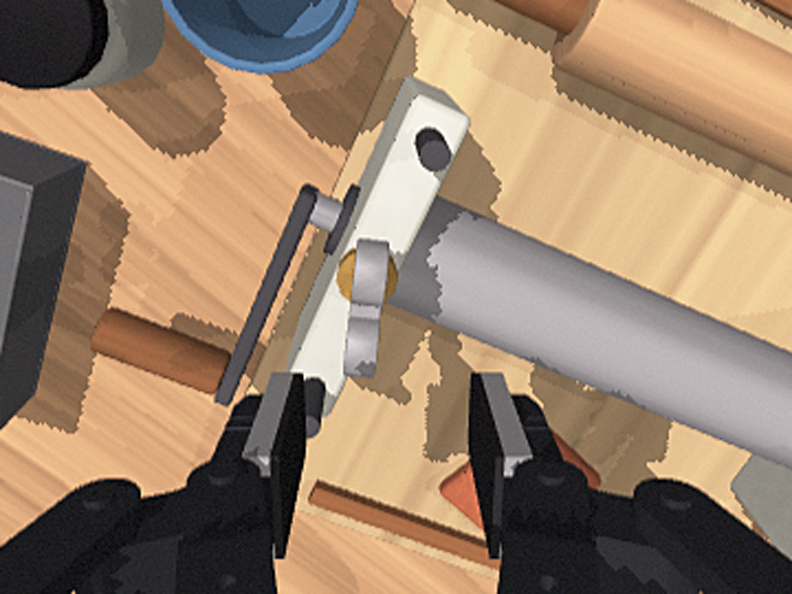

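play_rows(series=[{"fingers":0.1,"dx":-5,"dy":3,"dz":0,"turn":-0.11},{"fingers":0.1,"dx":-1,"dy":0,"dz":-25,"turn":0},{"fingers":0.1,"dx":-1,"dy":0,"dz":-20,"turn":0},{"fingers":0.1,"dx":0,"dy":0,"dz":0,"turn":0}])

```text
clock: 12.6
position: [0.5157, -0.0199, 0.1612]
ee_rot: [0.022, 0.898, -0.439, -0.002]
contact_force: [0.2, -0.0, -0.1]
width: 0.0384
```

```bash
python3 st.py
```

```text
t 12.6 pos [ 0.5157 -0.0199  0.1612] yaw -52.1 z [-0.024 -0.038 -0.999] q6 deg 44.8 F [ 0.2 -0.  -0.1] M [-0.005  0.015 -0.014] w 0.0384
```

play_rows(series=[{"fingers":0.1,"dx":0,"dy":0,"dz":-15,"turn":-0.01},{"fingers":0.1,"dx":0,"dy":0,"dz":-13,"turn":0},{"fingers":0.1,"dx":0,"dy":0,"dz":0,"turn":0}])

```text
clock: 12.85
position: [0.5164, -0.02, 0.1341]
ee_rot: [0.022, 0.897, -0.442, -0.001]
contact_force: [0.1, -0.2, -0.0]
width: 0.0387
```

```bash
python3 st.py
```

```text
t 12.85 pos [ 0.5164 -0.02    0.1341] yaw -52.4 z [-0.022 -0.038 -0.999] q6 deg 45.4 F [ 0.1 -0.2 -0. ] M [-0.037  0.02   0.009] w 0.0387
```

Grip, then turn anticlockwise toward yaw +18.

play_rows(series=[{"fingers":1,"dx":0,"dy":0,"dz":0,"turn":0},{"fingers":1,"dx":0,"dy":0,"dz":0,"turn":0},{"fingers":1,"dx":0,"dy":0,"dz":0,"turn":0},{"fingers":1,"dx":0,"dy":0,"dz":0,"turn":0},{"fingers":1,"dx":0,"dy":0,"dz":0,"turn":0}])

```text
clock: 13.27
position: [0.5164, -0.0192, 0.136]
ee_rot: [0.021, 0.897, -0.441, -0.002]
contact_force: [0.5, -0.3, -5.5]
width: 0.0084
```

```bash
python3 st.py
```

```text
t 13.27 pos [ 0.5164 -0.0192  0.136 ] yaw -52.3 z [-0.022 -0.036 -0.999] q6 deg 45.2 F [ 0.5 -0.3 -5.5] M [ 0.086 -0.069 -0.022] w 0.0084
```

play_rows(series=[{"fingers":1,"dx":0,"dy":0,"dz":0,"turn":0.1},{"fingers":1,"dx":0,"dy":0,"dz":0,"turn":0.1},{"fingers":1,"dx":0,"dy":0,"dz":0,"turn":0.1},{"fingers":1,"dx":0,"dy":0,"dz":0,"turn":0.1},{"fingers":1,"dx":0,"dy":0,"dz":0,"turn":0.1},{"fingers":1,"dx":0,"dy":0,"dz":0,"turn":0.1},{"fingers":1,"dx":0,"dy":0,"dz":0,"turn":0.1},{"fingers":1,"dx":0,"dy":0,"dz":0,"turn":0.1},{"fingers":1,"dx":0,"dy":0,"dz":0,"turn":0.1},{"fingers":1,"dx":0,"dy":0,"dz":0,"turn":0}])

```text
clock: 14.1
position: [0.5164, -0.0191, 0.1359]
ee_rot: [0.02, 1.0, 0.016, 0.008]
contact_force: [-0.3, 0.5, -5.2]
width: 0.0087
```

```bash
python3 st.py
```

```text
t 14.1 pos [ 0.5164 -0.0191  0.1359] yaw 1.8 z [ 0.016 -0.039 -0.999] q6 deg -9.0 F [-0.3  0.5 -5.2] M [ 0.22  -0.023  0.033] w 0.0087
```

play_rows(series=[{"fingers":1,"dx":0,"dy":0,"dz":0,"turn":0.1},{"fingers":1,"dx":0,"dy":0,"dz":0,"turn":0.1},{"fingers":1,"dx":0,"dy":0,"dz":0,"turn":0.08},{"fingers":1,"dx":0,"dy":0,"dz":0,"turn":0},{"fingers":1,"dx":0,"dy":0,"dz":0,"turn":0}])

```text
clock: 14.52
position: [0.5164, -0.0191, 0.136]
ee_rot: [0.018, 0.988, 0.155, 0.01]
contact_force: [0.6, 0.4, -4.8]
width: 0.0087
```

```bash
python3 st.py
```

```text
t 14.52 pos [ 0.5164 -0.0191  0.136 ] yaw 17.8 z [ 0.026 -0.033 -0.999] q6 deg -25.5 F [ 0.6  0.4 -4.8] M [0.188 0.007 0.061] w 0.0087
```

play_rows(series=[{"fingers":0.1,"dx":0,"dy":0,"dz":0,"turn":0},{"fingers":0.1,"dx":0,"dy":0,"dz":0,"turn":0},{"fingers":0.1,"dx":0,"dy":0,"dz":0,"turn":0},{"fingers":0.1,"dx":0,"dy":0,"dz":0,"turn":0},{"fingers":0.1,"dx":0,"dy":0,"dz":25,"turn":0},{"fingers":0.1,"dx":0,"dy":0,"dz":30,"turn":0},{"fingers":0.1,"dx":0,"dy":0,"dz":30,"turn":0},{"fingers":0.1,"dx":0,"dy":0,"dz":20,"turn":0},{"fingers":0.1,"dx":0,"dy":0,"dz":0,"turn":0},{"fingers":0.1,"dx":0,"dy":0,"dz":0,"turn":0}])

```text
clock: 15.35
position: [0.5182, -0.0206, 0.2492]
ee_rot: [0.021, 0.988, 0.149, 0.013]
contact_force: [-0.1, 0.0, -0.1]
width: 0.0382
```

```bash
python3 st.py; python3 - <<'E'
from h import *
s=get_state(); p=get_image("wrist"); save(p,"w4.png",(100,80,460,350),2.2)
a=np.radians(108); c=np.array([.516,-.0195,.146]); v=.023*np.array([np.cos(a),np.sin(a),0])
for X in(c,c+v,c-v): print(((proj(p,X,s)-[100,80])*2.2).round())
E
```

```text
t 15.35 pos [ 0.5182 -0.0206  0.2492] yaw 17.2 z [ 0.033 -0.037 -0.999] q6 deg -25.4 F [-0.1  0.  -0.1] M [-0.014 -0.013  0.016] w 0.0382
[372. 264.]
[371. 202.]
[374. 321.]
```

View pics/w4.png

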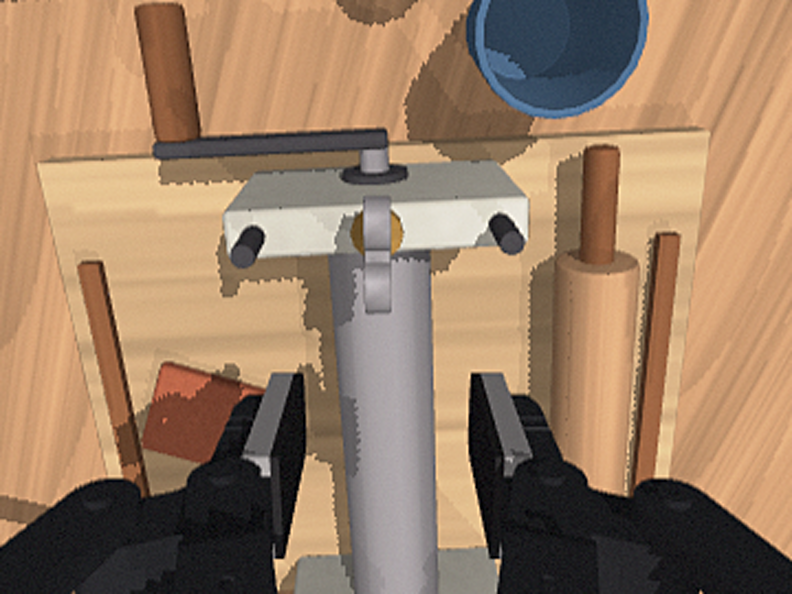

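The wing runs (377,200) to (377,310), which is the expected 108°: half a turn from the bottom, felt at −72°. The fingers are clear and the things in view are undisturbed.

```bash
python3 -c "
from rig import sign_off
print(sign_off())"
```

```text
the job is handed in; nothing more can be done
None
```

I turned the crank-end wing screw clockwise about 126° to a firm bottom, then backed it off half a turn, let go and handed the job in at about 15 s. No verdict was reported.

- **Bottom:** the moment rose from about 0.06 to 3.7 N m and held above 3 N m for at least 0.25 s. The zero-torque bottom came out at tool yaw 18°, and the loading and unloading readings agreed within 1°.
- **Back-off:** I did it in two grips, 109° and then 71°, because of the last joint's range. It ended at yaw 17.8° against a target of 18°.
- **Final checks:** the last wrist picture shows the wing at the expected 108°, within about a degree or two. The fingers are clear, contact force is about 0 N, and the things in that view are undisturbed. I never went near the far screw, the bowl and the scraper, and did not check them again at the end.
- **Disagreements:**
  - The wrist camera placed the wing 3–7 mm off along one axis, so I used the averaged and gripped positions instead.
  - The fingers read 8.7 mm on the 10 mm wing.
  - The tool drifted up to about 2.8° off vertical, with no visible effect.

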